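# Let down a loaded bench lift on its crank

## Task

The loaded platform of the bench lift hangs on its winch pawl. Throw the pawl's thumb lever over to release, take the weight on the crank so that the pawl springs clear, and let the crank turn back slowly under the load, holding it until the platform rests on the rubber buffer below. Never let the platform run away or force it down onto the buffer, and leave the things standing on the bench alone.

Things in the scene. Friction and masses are not known exactly. Their poses are not given: they have to be found in the camera images.
- hoist: The bench lift, bolted down. Origin on the bench under its gearbox; its y axis runs along the crank shaft towards the crank, its x axis across, z up. Grey gearbox 90 x 70 mm, 190 mm high; mast (365 mm high) 72 mm to its -y side, platform beyond.
- crank: Crank, 75 mm radius. Origin on the shaft axis, 150 mm above the bench; y axis along the shaft to the handle side, z axis from shaft to handle; arm 57 to 67 mm along y. Winding up turns it positive about y (handle at the top goes to +x of hoist), lowering negative: 20 mm of platform per rad. Platform of 1.4 to 2.8 kg, 3 to 8 N at the handle.
- crank_grip (a point): Point on the axis of the crank's handle, a free-turning black sleeve 24 mm thick and 104 mm long, parallel to the shaft. The point lies 63 mm from the crank arm's face and 44 mm from the sleeve's free end; pinch it there from above.
- lever_tip (a point): Middle of the cross bar (14 mm thick, 30 mm long along the shaft direction) at the top of the pawl's thumb lever, 62 mm above the lever's pivot, about 250 mm above the bench. Leans to +x of hoist when engaged; pushed over to -x of hoist (53 mm) it is at release.
- pawl_lever (a joint): Thumb lever angle: 0 engaged, 0.9 fully at release (end stop). It stays where left; needs about 2 to 5 N at the bar. It loads a spring that lifts the pawl.
- pawl_tip (a point): Nose of the steel pawl on the same pivot as the thumb lever: 183 mm above the bench in the ratchet tooth, above 205 mm when clear of the wheel. With the lever at release it stays trapped in its tooth while the load rests on it; it springs up once the crank has taken the weight and is wound up by about 0.05 rad (0.03 to 0.12), and then stays up.
- platform: Lift platform with an aluminium tray and a carton on it, 235 x 190 mm. Origin at the middle of the foot under it (its lowest face), 165 mm above the bench at the start; slides vertically. Once landed, 10 N more at the handle presses it down with some 35 N.
- buffer: Rubber buffer (30 mm wide) on a screw in a round foot, on the lift's base plate under the platform. Origin at the foot's underside, 12 mm above the bench. The screw is set to another height each time: the rubber top, where the platform's foot lands, is 50 to 70 mm above the bench, not measured: feel for it. It does not move.
- pan: Steel pot with two side handles, 110 mm wide without them, 75 mm high, standing on the bench; origin under it. Leave alone.
- shaker: White jar with steel cap, 60 mm wide, 110 mm high; origin under it. Leave alone.
- carton: Small cardboard carton 120 x 90 x 70 mm; origin under it. Leave alone.

How it is judged (in metres and radians):
On the way, in this order (a step that is already met when the one before it is completed fails the run):
1. the thumb lever is thrown over to release (value of joint pawl_lever above 0.7 rad), for 0.1 s.
2. the pawl comes clear of the ratchet while the fingers carry the crank (height (world z) of pawl_tip above 0.2 m and contact force between the fingers and crank above 1 N), for 0.2 s.
At the end, for the whole second after the job is handed in: The platform rests on the buffer, bearing on it with at least 5 N, and is still (under 5 mm/s); the crank is let go (contact force between platform and buffer above 5 N and linear speed of platform below 0.005 m/s); the robot touches nothing.
It fails at once if the platform moves faster than 60 mm/s (linear speed of platform above 0.06 m/s).
It fails at once if the platform is pressed into the buffer with more than 80 N (contact force between platform and buffer above 80 N).
It fails at once if a bystander is moved by more than 20 mm (distance of any of pan, shaker, carton from where it was at the start of the episode above 0.02 m).
It also fails if it takes over 72 s, if anything falls off the work surface, if the arm or the gripper's body presses on something with over 40 N, if the wrist force passes 120 N, or if a joint passes its speed limit or range.

## Robot

A 6-joint arm with a two-finger parallel gripper is mounted at the origin on the work surface. World frame = base frame: x ahead of the robot, y to its left, z up, the work surface at z = 0. Lengths are in m, angles in degrees, forces in N, time in s.
With the tool pointing down it reaches from about 0.35 to 0.875 m from the base axis. Payload 4.2 kg.
Tool frame: the origin (TCP) lies on the centre line of the jaws, within the pads' length; the fingertips stand 19 mm ahead of it and the grasp point (between the pads) is the TCP; z points along the fingers, y is the line along which they close (so a half turn about z gives the same grasp; the last joint's range is limited). The gripper opens to 87 mm and grips with 3 to 60 N. Pads are 19 mm wide; open, the fingers measure 117 mm over their backs; the gripper's body (75 mm by 190 mm) begins 51 mm behind the grasp point.
Start: joints at [-56.803, 22.042, 0.453, 0, -68.411, -14.817], TCP at [0.197, -0.593, 0.242] pointing down, gripper open.
Joint ranges: [-179.83, 179.83], [-69.29, 118.12], [-61.27, 80.66], [-181.25, 117.63], [-171.15, -9.14], [-177.46, 177.46]. Speed limits (degrees/s): [159.86, 159.86, 180, 180, 180, 180].

## Interface

Orientations are given as a 3x3 rotation matrix whose columns are the frame's x, y, z axes.
In Python, from station import sense, capture, finish_job, search_frame, masks_of gives the robot as it stands.
- The arm moves only by the tool drive_tool, never from a script. Its argument "rows" is a list of rows, each a list of 7 numbers: the opening in per cent of the stroke, from 0 (shut) to 100 (fully open), then the shift along the world's x, y, z in mm, then the turn, a rotation vector about the world's x, y, z in rad. In form: [[fingers, dx, dy, dz, wx, wy, wz], ...]. A call has 1 to 5 rows; each row shifts and turns the commanded pose from where the row before left it; what a row does not reach is not made up. A row lasts 1/12 s, in which the tool goes at most 41.7 mm and 7.16 degrees, less where a joint would pass 70% of its speed; a pose out of reach is approached as far as the arm can. A call is refused whole if a number of a shift passes 41.7 or a number of a turn 0.125, either way. A call with a gripper value outside its range is refused whole. The fingers move at their own pace and stop on an object; the grip force is fixed at half the most. Time passes only in rows, so rows that do not move let the fingers close. It gives the time, the measured TCP pose, the force, the opening and the grip force at its end, in the units of the state.
- sense(): the state, without advancing time (a new reading comes with each control period).
- capture(name): name is "scene" or "top" or "wrist"; returns a dict with "frame" (384x512x3 uint8, red, green, blue), "z_map" (384x512 float32, m along the optical axis (not along the pixel's ray), 0 where there is no reading), "fx", "fy", "cx", "cy" (pixels), "R" (3x3) and "t" (3): a world point X has camera coordinates R X + t; the wrist camera has in their place "T_tool_cam" (4x4, takes a point from camera to tool coordinates, whose origin is the TCP and whose axes are the flange's). Camera axes: x right, y down, z forward; pixel columns grow to the right and rows downward; lengths in m; the calibration is good to about 2 mm. The wrist camera is an equidistant fisheye: a pixel r from the principal point sees the ray r / f radians off the axis. A picture is of the moment at which its call begins: read the wrist's pose just before it.
- finish_job(): hands the job in; it is judged then, once.
Trained networks look in a picture, given as the dict that the camera call returned (one of the last four; its "shot" number tells which), for a name from the list of things; names that differ only in an ending like _2 or _b are one class to them, and where a whole thing is asked for, a point or a joint stands for the part that bears it (a point fixed in the world has none). Each returns a list of dicts, best first, with "p" (0 to 1); they miss things now and then, are a little off and sometimes report something else, mostly with a low value. They report only what shows in the picture. A call takes as long as a camera call.
- search_frame(label, picture): "xy" ([column, row] in pixels, amid what is visible of it).
- masks_of(label, picture): "region" (384x512 bool, what is visible of it) and "xy" ([column, row] in pixels, amid what is visible of it).
The state is a dict: "time_s": time; "joints": joint angles; "joint_velocities": joint speeds; "effort": joint torques, N m; "tcp_pos": TCP position; "ee_rot": TCP orientation; "wrist_force": force on the tool from outside, world axes, zero at the start; "moment": the same for the moment, N m; "gripper_width": opening from 0.0 (shut) to 1.0 (fully open); "gripper_force": force on a finger pad.
Only numpy, scipy, OpenCV 4.12 (cv2) and the standard library are available. Lean on these libraries where they do the work, as an engineer would, in place of code of your own. Each camera call takes 0.05 s, during which the arm holds its last target. There are 200 camera calls.

## Working session

There is one attempt and no reset: what is moved stays moved. The work goes in short steps, Python scripts to look and compute and a tool call to move; the robot and the scene stay as the last step left them, time stands still between calls to the robot, and variables do not carry over. Pictures are saved under pics/ and viewed, at most 10 in all, crops included, and the job is handed in when it is done.

Besides the shell and the picture viewer there is one more tool, called after "Call:" as name(argument=value, ...), one argument or row to a line, values as JSON. drive_tool: Moves the arm, as the interface text tells. Its arguments: {"type":"object","properties":{"rows":{"type":"array"}},"required":["rows"]}

```bash
mkdir -p pics
cat > h.py <<'E'
import numpy as np, cv2
from station import *
def world(c,u,v,z=None):
    if z is None: z=c["z_map"][int(v),int(u)]
    p=np.array([(u-c["cx"])/c["fx"]*z,(v-c["cy"])/c["fy"]*z,z])
    return np.array(c["R"]).T@(p-np.array(c["t"]))
def cloud(c,m):
    v,u=np.nonzero(m&(c["z_map"]>0)); z=c["z_map"][v,u]
    P=np.stack([(u-c["cx"])/c["fx"]*z,(v-c["cy"])/c["fy"]*z,z],1)
    return (P-np.array(c["t"]))@np.array(c["R"])
E
python3 - <<'E'
from h import *
np.set_printoptions(precision=3,suppress=True)
ims=[]
for n in ("scene","top"):
    c=capture(n); ims.append(c["frame"].copy())
    for l in ("hoist","crank","crank_grip","lever_tip","pawl_tip","platform","pan","shaker","carton"):
        for r in masks_of(l,c)[:1]:
            P=cloud(c,r["region"])
            if len(P): print(n,l,round(r["p"],2),np.array(r["xy"]),len(P),np.median(P,0),np.percentile(P,2,0),np.percentile(P,98,0))
s=sense(); print(s)
cv2.imwrite("pics/a.png",ims[0][:,:,::-1]);cv2.imwrite("pics/b.png",ims[1][:,:,::-1])
E
```

```text
scene hoist 0.92 [174.7 288.1] 23818 [ 0.638 -0.277  0.181] [ 0.504 -0.43   0.01 ] [ 0.727 -0.043  0.361]
scene crank 0.54 [249.1 208.6] 282 [0.501 0.003 0.105] [ 0.483 -0.056  0.09 ] [0.566 0.048 0.166]
scene crank_grip 0.74 [223.2 209.2] 73 [ 0.529 -0.082  0.2  ] [ 0.51 -0.09  0.19] [ 0.555 -0.077  0.207]
scene lever_tip 0.64 [228.4 196.8] 210 [ 0.534 -0.079  0.207] [ 0.354 -0.09   0.002] [0.551 0.016 0.263]
scene pawl_tip 0.57 [223. 208.] 87 [ 0.529 -0.082  0.2  ] [ 0.418 -0.09   0.003] [0.555 0.002 0.207]
scene platform 0.89 [144.2 289.6] 11415 [ 0.641 -0.322  0.226] [ 0.511 -0.413  0.178] [ 0.725 -0.201  0.268]
scene pan 0.7 [353.5 169.6] 1323 [0.517 0.389 0.048] [0.47  0.323 0.005] [0.577 0.44  0.078]
scene shaker 0.67 [303.7 154.8] 657 [0.414 0.271 0.079] [0.377 0.256 0.008] [0.429 0.309 0.114]
scene carton 0.87 [350.8 209.9] 1947 [0.64  0.243 0.07 ] [0.572 0.216 0.005] [0.689 0.304 0.075]
top hoist 0.58 [335.1 176. ] 11451 [ 0.572 -0.232  0.181] [ 0.455 -0.409  0.006] [ 0.715 -0.027  0.36 ]
top crank_grip 0.61 [263.7 206.2] 461 [ 0.502 -0.027  0.103] [ 0.479 -0.068 -0.002] [0
[... 458 characters left out ...]
4 [0.399 0.278 0.108] [0.372 0.257 0.007] [0.426 0.311 0.115]
top carton 0.81 [174.6 165.8] 1262 [0.626 0.259 0.069] [0.569 0.218 0.012] [0.686 0.306 0.075]
{'time_s': 1.0, 'joints': array([-56.804,  22.039,   0.453,  -0.003, -68.411, -14.816]), 'joint_velocities': array([ 0.069, -0.074,  0.049,  0.046,  0.002, -0.002]), 'effort': array([ -0.001, -39.047,  18.762,   4.224,   0.015,  -0.   ]), 'tcp_pos': array([ 0.197, -0.593,  0.242]), 'ee_rot': array([[-0.949, -0.315,  0.   ],
       [-0.315,  0.949, -0.   ],
       [-0.   , -0.   , -1.   ]]), 'wrist_force': array([ 0.223,  0.406, -0.431]), 'moment': array([-0.014, -0.051,  0.033]), 'gripper_force': 0.0, 'gripper_width': 1.0011901856038874}
```

View pics/a.png

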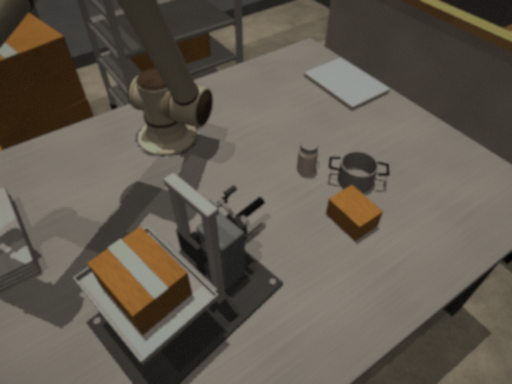

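View pics/b.png

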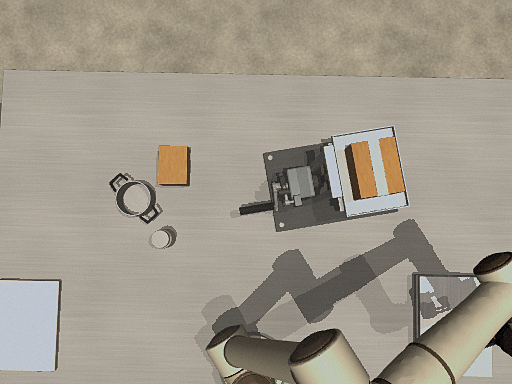

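Run:
```python
from h import *
np.set_printoptions(precision=3,suppress=True)
t=capture("top"); s=capture("scene")
a=cv2.resize(t["frame"][140:240,225:345],None,fx=5,fy=5,interpolation=cv2.INTER_CUBIC)
b=cv2.resize(s["frame"][165:285,165:280],None,fx=4.16,fy=4.16,interpolation=cv2.INTER_CUBIC)
a=cv2.resize(a,(400,333)); b=b[:333,:400] if 0 else cv2.resize(b,(320,333))
cv2.imwrite("pics/c.png",np.hstack([a,b])[:,:,::-1])
for n,c in(("top",t),("scene",s)):
    P=cloud(c,np.ones((384,512),bool))
    def box(l,h): return P[np.all((P>l)&(P<h),1)]
    H=box([.44,-.05,.05],[.56,.08,.135])
    if len(H)>10:
        m=H.mean(0); d=np.linalg.svd(H-m,full_matrices=False)[2][0]
        print(n,"handle",len(H),m,H.min(0),H.max(0),"dir",d, "top z",np.percentile(H[:,2],90))
        for y in np.arange(-.05,.08,.01):
            q=H[(H[:,1]>=y)&(H[:,1]<y+.01)]
            if len(q): print("  ",round(y,3),len(q),q[:,0].min(),q[:,0].max(),q[:,2].min(),q[:,2].max())
    L=box([.48,-.13,.225],[.64,-.03,.3]); print(n,"lever",len(L),L.min(0),L.max(0)); print(L[L[:,2]>.24][:40])
    G=box([.5,-.25,.183],[.66,-.05,.2]); print(n,"gear",G.mean(0),G.min(0),G.max(0),cv2.minAreaRect((G[:,:2]*1000).astype(np.float32)))
    B=box([.4,-.45,.005],[.8,-.0,.02]); print(n,"base",cv2.minAreaRect((B[:,:2]*1000).astype(np.float32)))
    T=box([.4,-.45,.17],[.8,-.18,.2]); print(n,"tray",cv2.minAreaRect((T[:,:2]*1000).astype(np.float32)))
```

```text
top handle 268 [0.496 0.001 0.102] [ 0.478 -0.05   0.089] [0.538 0.054 0.13 ] dir [-0.206  0.978 -0.02 ] top z 0.10607273691827702
   -0.05 26 0.49428947033989057 0.5375583867740039 0.09457592759970064 0.13049258953375423
   -0.04 27 0.49107466181601583 0.5124607081547297 0.09632052751199884 0.10576278818090387
   -0.03 28 0.48801582064708393 0.5123018795841721 0.09535190315300898 0.10830762732937754
   -0.02 24 0.48788866796104136 0.5091328188323694 0.09125478535363014 0.10815308876262372
   -0.01 25 0.4845436068169587 0.5087788727057131 0.09189293806987943 0.10758001672806185
   0.0 30 0.48433547187508147 0.5058378805794478 0.09550402470118101 0.10819897254814002
   0.01 23 0.48122135569285746 0.5024563426483444 0.09531293356436371 0.10875109266752543
   0.02 25 0.4807597341811987 0.5022427362986224 0.09450362296102757 0.1093927127867514
   0.03 29 0.47796783060650644 0.4991999761299381 0.08913750131933486 0.10793275814768159
   0.04 23 0.4775879904292355 0.499047634687746 0.09473201109559413 0.10702543724162554
   0.05 8 0.4835954230280354 0.4957860090182004 0.09521353551305642 0.
[... 3195 characters left out ...]
6 ]
 [ 0.539 -0.07   0.261]
 [ 0.54  -0.068  0.261]
 [ 0.541 -0.066  0.261]
 [ 0.538 -0.062  0.255]
 [ 0.541 -0.061  0.256]
 [ 0.54  -0.058  0.254]
 [ 0.533 -0.082  0.26 ]
 [ 0.535 -0.081  0.261]
 [ 0.538 -0.08   0.263]
 [ 0.538 -0.077  0.262]
 [ 0.538 -0.075  0.26 ]
 [ 0.539 -0.073  0.26 ]]
scene gear [ 0.583 -0.147  0.191] [ 0.5   -0.25   0.183] [ 0.66  -0.067  0.2  ] ((575.7498168945312, -156.49227905273438), (160.74850463867188, 179.222900390625), 3.021193265914917)
scene base ((604.8834838867188, -227.1663360595703), (449.99920654296875, 376.7510986328125), 88.67845153808594)
scene tray ((600.6146240234375, -291.248779296875), (237.6637420654297, 239.63648986816406), 10.512112617492676)
```

View pics/c.png

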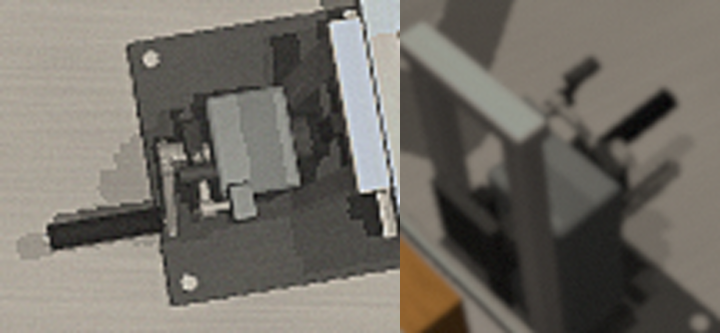

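Call:
drive_tool(
  rows=[
    [100,14,36,8,0,0,0.1],
    [100,14,36,8,0,0,0.1],
    [100,14,36,8,0,0,0.1],
    [100,14,36,8,0,0,0.1],
    [100,14,36,8,0,0,0.1],
  ],
)

```text
time_s: 1.52
tcp_pos: [0.2673, -0.4115, 0.2819]
ee_rot: [[-0.678, -0.735, 0.0], [-0.735, 0.678, -0.0], [0.0, -0.0, -1.0]]
wrist_force: [1.2, -0.0, 0.9]
gripper_width: 1.002
gripper_force: 0.0
```

Call:
drive_tool(
  rows=[
    [100,14,36,8,0,0,0.1],
    [100,14,36,8,0,0,0.1],
    [100,14,36,8,0,0,0.1],
    [100,14,36,8,0,0,0.1],
    [100,14,36,8,0,0,0.1],
  ],
)

```text
time_s: 1.93
tcp_pos: [0.3371, -0.2314, 0.3223]
ee_rot: [[-0.243, -0.97, 0.001], [-0.97, 0.243, -0.0], [0.0, -0.001, -1.0]]
wrist_force: [1.3, -0.5, -0.5]
gripper_width: 0.999
gripper_force: 0.0
```

Call:
drive_tool(
  rows=[
    [100,14,36,0,0,0,0.1],
    [100,14,36,0,0,0,0.1],
    [100,14,36,0,0,0,0.1],
    [100,14,36,0,0,0,0.1],
    [100,0,0,0,0,0,0.02],
  ],
)

```text
time_s: 2.35
tcp_pos: [0.395, -0.0845, 0.3219]
ee_rot: [[0.18, -0.984, 0.002], [-0.984, -0.18, 0.001], [-0.001, -0.002, -1.0]]
wrist_force: [-0.0, -1.1, 0.3]
gripper_width: 1.001
gripper_force: 0.0
```

Run:
```python
from h import *
s=sense(); print(s)
c=capture("wrist"); print(c["fx"],c["cx"],c["cy"],c["T_tool_cam"]); cv2.imwrite("pics/d.png",c["frame"][:,:,::-1])
```

```text
{'time_s': 2.35, 'joints': array([ 1.12015997e+01, -3.59530916e+00, -1.94089404e+01, -3.78968658e-02,
       -7.40519369e+01, -8.03383316e-01]), 'joint_velocities': array([-5.19290323, -0.33336225, -1.00373884,  0.97500279, -1.91353974,
       14.24417304]), 'effort': array([  1.55512076, -15.96160591,  19.70984817,   4.26317543,
         0.14524077,  -0.19627404]), 'tcp_pos': array([ 0.39499644, -0.08449409,  0.32188099]), 'ee_rot': array([[ 1.80311234e-01, -9.83607195e-01,  2.17809130e-03],
       [-9.83609379e-01, -1.80309243e-01,  1.07965507e-03],
       [-6.69226506e-04, -2.33706497e-03, -9.99997045e-01]]), 'wrist_force': array([-0.02345572, -1.13514407,  0.28814208]), 'moment': array([-0.01076556,  0.11463824,  0.04316514]), 'gripper_force': 0.0, 'gripper_width': 1.0007274670589863}
297.3186396354542 248.04814139601964 189.68621851632764 [[ 5.44713193e-04 -9.61161069e-01 -2.75987503e-01  7.60149141e-02]
 [ 9.99998413e-01  5.53321983e-05  1.78098344e-03  9.88506009e-04]
 [-1.69654096e-03 -2.75988035e-01  9.61159574e-01 -1.42682406e-01]
 [ 0.00000000e+00  0.00000000e+00  0.00000000e+00  1.00000000e+00]]
```

View pics/d.png

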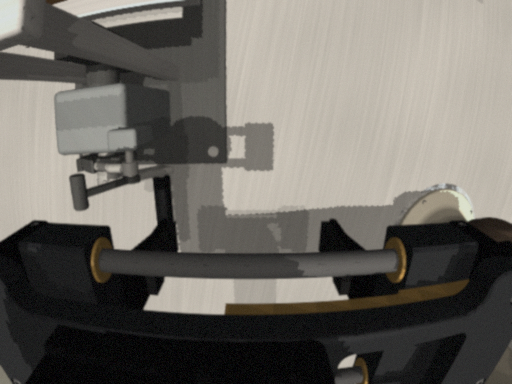

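Call:
drive_tool(
  rows=[
    [100,35,3,0,0,0,0],
    [100,35,3,0,0,0,0],
    [100,35,4,0,0,0,0],
    [100,35,4,0,0,0,0],
    [100,0,0,0,0,0,0],
  ],
)

```text
time_s: 2.82
tcp_pos: [0.5376, -0.0755, 0.3191]
ee_rot: [[0.167, -0.986, -0.002], [-0.986, -0.167, -0.001], [0.001, 0.002, -1.0]]
wrist_force: [0.9, -0.6, -0.2]
gripper_width: 1.001
gripper_force: 0.0
```

Call:
drive_tool(
  rows=[
    [100,0,0,-20,0,0,0],
    [100,0,0,-20,0,0,0],
    [100,0,0,-15,0,0,0],
    [100,0,0,-12,0,0,0],
    [100,0,0,0,0,0,0],
  ],
)

```text
time_s: 3.23
tcp_pos: [0.5309, -0.0762, 0.2517]
ee_rot: [[0.167, -0.986, -0.006], [-0.986, -0.167, -0.0], [-0.001, 0.006, -1.0]]
wrist_force: [-0.2, -0.4, 0.5]
gripper_width: 0.998
gripper_force: 0.0
```

Call:
drive_tool(
  rows=[
    [100,-13,-1,0,0,0,0],
    [100,-13,-1,0,0,0,0],
    [100,-12,-2,0,0,0,0],
    [100,-12,-2,0,0,0,0],
    [100,-10,-2,0,0,0,0],
  ],
)

```text
time_s: 3.65
tcp_pos: [0.4756, -0.0836, 0.2577]
ee_rot: [[0.169, -0.986, 0.011], [-0.986, -0.169, 0.0], [0.002, -0.01, -1.0]]
wrist_force: [4.9, 0.3, 3.0]
gripper_width: 1.002
gripper_force: 2.3
```

Call:
drive_tool(
  rows=[
    [100,-8,-2,0,0,0,0],
    [100,-6,-1,0,0,0,0],
    [100,-4,-1,0,0,0,0],
    [100,-3,0,0,0,0,0],
    [100,0,0,0,0,0,0],
  ],
)

```text
time_s: 4.07
tcp_pos: [0.4527, -0.0875, 0.2549]
ee_rot: [[0.168, -0.986, 0.003], [-0.986, -0.168, -0.0], [0.001, -0.003, -1.0]]
wrist_force: [6.3, -0.4, 0.4]
gripper_width: 0.999
gripper_force: 2.4
```

Call:
drive_tool(
  rows=[
    [100,-3,0,0,0,0,0],
    [100,-3,-1,0,0,0,0],
    [100,0,0,0,0,0,0],
  ],
)

```text
time_s: 4.32
tcp_pos: [0.4511, -0.0875, 0.256]
ee_rot: [[0.169, -0.985, 0.014], [-0.986, -0.169, 0.002], [0.001, -0.014, -1.0]]
wrist_force: [13.9, 1.8, -2.5]
gripper_width: 1.001
gripper_force: 5.7
```

Run:
```python
from h import *
np.set_printoptions(precision=3,suppress=True)
for n in("top","scene"):
    c=capture(n);P=cloud(c,np.ones((384,512),bool))
    L=P[np.all((P>[.40,-.11,.24])&(P<[.56,-.05,.275]),1)]
    print(n,len(L));print(np.histogram(L[:,0],np.arange(.4,.57,.01))[0])
```

```text
top 0
[0 0 0 0 0 0 0 0 0 0 0 0 0 0 0 0]
scene 188
[81  3  0  0  0  0  0  1 22 17 64  0  0  0  0  0]
```

Call:
drive_tool(
  rows=[
    [100,14,3,0,0,0,0],
    [100,0,0,30,0,0,0],
    [100,0,0,30,0,0,0],
    [100,8,24,0,-0.064,-0.011,0],
    [100,8,26,0,-0.064,-0.011,0],
  ],
)

```text
time_s: 4.83
tcp_pos: [0.4753, -0.0369, 0.316]
ee_rot: [[0.161, -0.987, 0.022], [-0.978, -0.163, -0.13], [0.132, -0.0, -0.991]]
wrist_force: [0.5, -0.0, -0.3]
gripper_width: 1.0
gripper_force: 0.0
```

Call:
drive_tool(
  rows=[
    [100,8,26,0,-0.064,-0.011,0],
    [100,6,24,0,-0.064,-0.011,0],
    [100,0,0,-30,0,0,0],
    [100,0,0,-30,0,0,0],
    [100,0,0,0,0,0,0],
  ],
)

```text
time_s: 5.25
tcp_pos: [0.4846, 0.0132, 0.248]
ee_rot: [[0.166, -0.986, 0.027], [-0.951, -0.168, -0.259], [0.26, 0.017, -0.965]]
wrist_force: [-1.1, -1.0, -2.0]
gripper_width: 0.999
gripper_force: 0.0
```

Run:
```python
from h import *
s=sense(); print(s["tcp_pos"],s["joints"],s["wrist_force"])
P=np.array([.493,.016,.096]); c=capture("wrist")
T=c["T_tool_cam"]; 
for y in(-.04,.016,.053):
    Q=np.array([.494-.174*(y-.01),y,.096]); q=T[:3,:3].T@(s["ee_rot"].T@(Q-s["tcp_pos"])-T[:3,3]); r=np.hypot(q[0],q[1]); th=np.arctan2(r,q[2])*c["fx"]
    print(y,c["cx"]+th*q[0]/r,c["cy"]+th*q[1]/r)
w=c["frame"].copy(); t=capture("scene")
im=np.hstack([cv2.resize(w,(450,338)),cv2.resize(t["frame"][130:280,160:310],(338,338))])
cv2.imwrite("pics/e.png",im[:,:,::-1])
for r in masks_of("crank_grip",c)[:2]: print("w",r["p"],r["xy"])
```

```text
[0.48463226 0.01321337 0.24800172] [ 28.9376975    8.41994341 -24.57088527  15.49236815 -63.86903889
 -26.85272485] [-1.05936107 -0.96067478 -1.95371151]
-0.04 235.54762774856565 166.24292880735456
0.016 235.78786408422658 220.67425212510992
0.053 236.0886254410251 255.57518145343295
w 0.85 [227.2, 162.3]
w 0.35 [210.5, 90.1]
```

View pics/e.png

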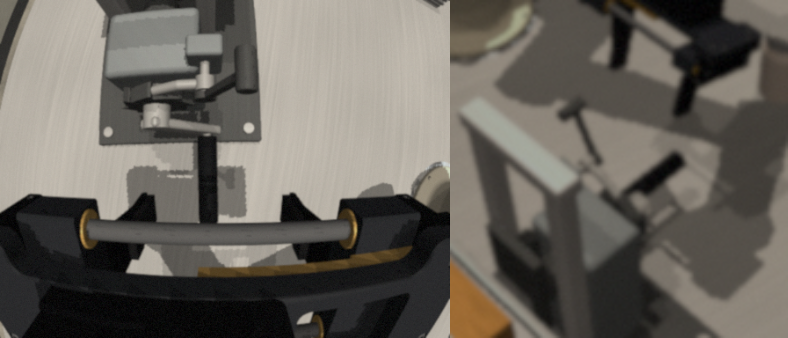

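Call:
drive_tool(
  rows=[
    [100,4,1,-35,0,0,0],
    [100,4,1,-35,0,0,0],
    [100,0,1,-35,0,0,0],
    [100,0,0,-28,0,0,0],
    [100,0,0,-10,0,0,0],
  ],
)

```text
time_s: 5.82
tcp_pos: [0.4971, 0.0165, 0.1098]
ee_rot: [[0.162, -0.986, 0.039], [-0.952, -0.167, -0.255], [0.258, 0.004, -0.966]]
wrist_force: [-0.3, 0.5, -0.3]
gripper_width: 0.999
gripper_force: 0.0
```

Call:
drive_tool(
  rows=[
    [100,0,0,-6,0,0,0],
    [100,0,0,0,0,0,0],
  ],
)

```text
time_s: 5.98
tcp_pos: [0.4988, 0.0175, 0.106]
ee_rot: [[0.163, -0.986, 0.044], [-0.953, -0.168, -0.254], [0.257, -0.0, -0.966]]
wrist_force: [0.7, -0.5, 0.6]
gripper_width: 0.999
gripper_force: 0.0
```

Call:
drive_tool(
  rows=[
    [100,-4,-1,-7,0,0,0],
    [100,-2,0,-4,0,0,0],
    [100,0,0,0,0,0,0],
  ],
)

```text
time_s: 6.23
tcp_pos: [0.4915, 0.0166, 0.0948]
ee_rot: [[0.163, -0.986, 0.043], [-0.953, -0.169, -0.253], [0.257, -0.0, -0.966]]
wrist_force: [-0.2, 0.1, -0.2]
gripper_width: 1.002
gripper_force: 0.0
```

Call:
drive_tool(
  rows=[
    [60,1,0,0,0,0,0],
    [30,0,0,0,0,0,0],
    [0,0,0,0,0,0,0],
    [0,0,0,0,0,0,0],
    [0,0,0,0,0,0,0],
  ],
)

```text
time_s: 6.65
tcp_pos: [0.4933, 0.017, 0.0947]
ee_rot: [[0.163, -0.986, 0.044], [-0.953, -0.169, -0.253], [0.257, -0.0, -0.966]]
wrist_force: [0.1, -0.9, 0.2]
gripper_width: 0.705
gripper_force: 0.0
```

Call:
drive_tool(
  rows=[
    [0,0,0,0,0,0,0],
    [0,0,0,0,0,0,0],
    [0,0,0,0,0,0,0],
    [0,0,0,0,0,0,0],
    [0,0,0,0,0,0,0],
  ],
)

```text
time_s: 7.07
tcp_pos: [0.4931, 0.0169, 0.0945]
ee_rot: [[0.164, -0.986, 0.043], [-0.953, -0.169, -0.253], [0.257, 0.0, -0.966]]
wrist_force: [0.1, -0.8, -0.2]
gripper_width: 0.326
gripper_force: 0.0
```

Call:
drive_tool(
  rows=[
    [0,0,0,0,0,0,0],
    [0,0,0,0,0,0,0],
    [0,0,0,0,0,0,0],
    [0,0,0,0,0,0,0],
  ],
)

```text
time_s: 7.4
tcp_pos: [0.4936, 0.0171, 0.0947]
ee_rot: [[0.164, -0.986, 0.044], [-0.953, -0.17, -0.253], [0.257, -0.001, -0.967]]
wrist_force: [2.5, -1.1, -1.1]
gripper_width: 0.267
gripper_force: 29.9
```

Call:
drive_tool(
  rows=[
    [0,-2,-0.4,2,0,0,0],
    [0,-2,-0.4,2,0,0,0],
    [0,-1.5,-0.3,1.5,0,0,0],
    [0,0,0,0,0,0,0],
  ],
)

```text
time_s: 7.73
tcp_pos: [0.4881, 0.0162, 0.1002]
ee_rot: [[0.164, -0.985, 0.045], [-0.953, -0.17, -0.252], [0.256, -0.002, -0.967]]
wrist_force: [4.2, -2.5, -4.0]
gripper_width: 0.267
gripper_force: 30.0
```

```bash
cat > st.py <<'E'
from h import *
np.set_printoptions(precision=4,suppress=True)
s=sense(); p=s["tcp_pos"]; print(p,s["wrist_force"],s["gripper_force"])
c=capture("scene")
for l in("platform",):
    for r in masks_of(l,c)[:1]: 
        P=cloud(c,r["region"]); print(l,np.percentile(P[:,2],[50,95]))
E
python3 st.py
```

```text
[0.4881 0.0162 0.1002] [ 4.2066 -2.5495 -4.0257] 29.95513146976009
platform [0.2284 0.2693]
```

Call:
drive_tool(
  rows=[
    [0,-2,-0.4,2.2,0,0,0],
    [0,0,0,0,0,0,0],
    [0,0,0,0,0,0,0],
  ],
)

```text
time_s: 8.08
tcp_pos: [0.4863, 0.0158, 0.1023]
ee_rot: [[0.164, -0.985, 0.045], [-0.953, -0.17, -0.252], [0.256, -0.002, -0.967]]
wrist_force: [5.6, -1.7, -3.4]
gripper_width: 0.271
gripper_force: 30.0
```

```bash
python3 st.py
python3 - <<'E'
from h import *
w=capture("wrist"); t=capture("scene"); 
for c in (w,t):
    for r in masks_of("pawl_tip",c)[:2]: print(r["p"],r["xy"])
im=np.hstack([cv2.resize(w["frame"][40:240,60:310],(450,360),interpolation=2),cv2.resize(t["frame"][165:265,185:280],(342,360),interpolation=2)])
cv2.imwrite("pics/f.png",im[:,:,::-1])
E
```

```text
[0.4863 0.0158 0.1023] [ 5.5915 -1.695  -3.3882] 29.954885859042406
platform [0.2281 0.2701]
0.34 [174.5, 286.5]
```

View pics/f.png

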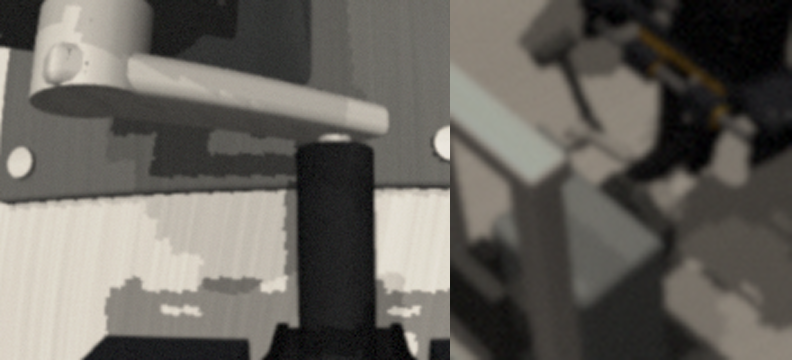

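```bash
cat > rows.py <<'E'
import sys
from h import *
# args: theta_now(rad) step n
th,st,n=float(sys.argv[1]),float(sys.argv[2]),int(sys.argv[3])
f=lambda t:np.array([.985*75*np.sin(t),.174*75*np.sin(t),75*np.cos(t)])
t=th-st*np.arange(n+1); A=np.round(2*np.array([f(x)-f(th) for x in t]))/2
D=np.diff(A,axis=0)
for i in range(0,n,5): print(round(t[min(i+5,n)],3),[[0,*map(float,d),0,0,0] for d in D[i:i+5]])
E
python3 rows.py -2.286 .08 25
```

```text
-2.686 [[0, 4.0, 0.5, -4.5, 0, 0, 0], [0, 4.5, 1.0, -4.0, 0, 0, 0], [0, 4.5, 1.0, -3.5, 0, 0, 0], [0, 5.0, 0.5, -3.5, 0, 0, 0], [0, 5.5, 1.0, -2.5, 0, 0, 0]]
-3.086 [[0, 5.0, 1.0, -2.5, 0, 0, 0], [0, 6.0, 1.0, -2.0, 0, 0, 0], [0, 5.5, 1.0, -1.5, 0, 0, 0], [0, 6.0, 1.0, -1.0, 0, 0, 0], [0, 5.5, 1.0, -0.5, 0, 0, 0]]
-3.486 [[0, 6.0, 1.0, -0.5, 0, 0, 0], [0, 6.0, 1.0, 0.5, 0, 0, 0], [0, 6.0, 1.0, 1.0, 0, 0, 0], [0, 5.5, 1.5, 1.5, 0, 0, 0], [0, 5.5, 1.0, 1.5, 0, 0, 0]]
-3.886 [[0, 5.5, 0.5, 2.5, 0, 0, 0], [0, 5.5, 1.0, 2.5, 0, 0, 0], [0, 5.0, 1.0, 3.0, 0, 0, 0], [0, 5.0, 1.0, 3.5, 0, 0, 0], [0, 4.5, 0.5, 4.0, 0, 0, 0]]
-4.286 [[0, 4.0, 1.0, 4.5, 0, 0, 0], [0, 4.0, 0.5, 4.5, 0, 0, 0], [0, 3.5, 0.5, 4.5, 0, 0, 0], [0, 3.0, 1.0, 5.5, 0, 0, 0], [0, 2.5, 0.0, 5.0, 0, 0, 0]]
```

Call:
drive_tool(
  rows=[
    [0,4.0,0.5,-4.5,0,0,0],
    [0,4.5,1.0,-4.0,0,0,0],
    [0,0,0,0,0,0,0],
  ],
)

```text
time_s: 8.63
tcp_pos: [0.4956, 0.0175, 0.093]
ee_rot: [[0.164, -0.985, 0.045], [-0.952, -0.17, -0.253], [0.256, -0.001, -0.967]]
wrist_force: [6.3, -1.0, -3.8]
gripper_width: 0.268
gripper_force: 30.0
```

Call:
drive_tool(
  rows=[
    [0,2.5,0.5,-2,0,0,0],
    [0,0,0,0,0,0,0],
  ],
)

```text
time_s: 8.8
tcp_pos: [0.498, 0.018, 0.0912]
ee_rot: [[0.164, -0.985, 0.045], [-0.953, -0.17, -0.252], [0.256, -0.001, -0.967]]
wrist_force: [6.0, -2.0, -4.0]
gripper_width: 0.267
gripper_force: 30.0
```

Call:
drive_tool(
  rows=[
    [0,2,0.5,-1.5,0,0,0],
    [0,5.0,0.5,-3.5,0,0,0],
    [0,5.5,1.0,-2.5,0,0,0],
  ],
)

```text
time_s: 9.05
tcp_pos: [0.5103, 0.0202, 0.0838]
ee_rot: [[0.164, -0.985, 0.045], [-0.953, -0.17, -0.252], [0.256, -0.002, -0.967]]
wrist_force: [4.4, 2.1, -4.1]
gripper_width: 0.265
gripper_force: 30.0
```

Call:
drive_tool(
  rows=[
    [0,5.0,1.0,-2.5,0,0,0],
    [0,6.0,1.0,-2.0,0,0,0],
    [0,5.5,1.0,-1.5,0,0,0],
    [0,6.0,1.0,-1.0,0,0,0],
    [0,5.5,1.0,-0.5,0,0,0],
  ],
)

```text
time_s: 9.47
tcp_pos: [0.5388, 0.0255, 0.0766]
ee_rot: [[0.164, -0.985, 0.046], [-0.953, -0.17, -0.252], [0.256, -0.002, -0.967]]
wrist_force: [4.5, 2.5, -2.1]
gripper_width: 0.267
gripper_force: 30.0
```

Call:
drive_tool(
  rows=[
    [0,6.0,1.0,-0.5,0,0,0],
    [0,6.0,1.0,0.5,0,0,0],
    [0,6.0,1.0,1.0,0,0,0],
    [0,5.5,1.5,1.5,0,0,0],
    [0,5.5,1.0,1.5,0,0,0],
  ],
)

```text
time_s: 9.88
tcp_pos: [0.5682, 0.0309, 0.0813]
ee_rot: [[0.164, -0.985, 0.047], [-0.953, -0.171, -0.252], [0.256, -0.003, -0.967]]
wrist_force: [5.2, 1.5, -0.1]
gripper_width: 0.265
gripper_force: 30.0
```

Call:
drive_tool(
  rows=[
    [0,5.5,0.5,2.5,0,0,0],
    [0,5.5,1.0,2.5,0,0,0],
    [0,5.0,1.0,3.0,0,0,0],
    [0,5.0,1.0,3.5,0,0,0],
    [0,4.5,0.5,4.0,0,0,0],
  ],
)

```text
time_s: 10.3
tcp_pos: [0.5934, 0.0353, 0.0972]
ee_rot: [[0.164, -0.985, 0.047], [-0.953, -0.17, -0.251], [0.256, -0.003, -0.967]]
wrist_force: [1.9, 5.7, 2.5]
gripper_width: 0.263
gripper_force: 29.9
```

Run:
```python
from h import *
from scipy.optimize import least_squares
s=sense();p=s["tcp_pos"];print(p,s["wrist_force"],s["joints"])
Q=np.array([[.4936,.0171,.0947],[.4881,.0162,.1002],[.4863,.0158,.1023],[.4956,.0175,.093],[.498,.018,.0912],[.5103,.0202,.0838],[.5388,.0255,.0766],p])
h=np.c_[Q[:,:2]@[.985,.174],Q[:,2]]*1000
for fr in(0,1):
    g=lambda v:np.hypot(*(h-v[:2]).T)-(v[2] if fr else 75)
    r=least_squares(g,[540,150,75]);print(r.x,r.fun)
v=r.x;C=least_squares(lambda v:np.hypot(*(h-v).T)-75,[540,150]).x
d=h[-1]-C;print("theta",np.arctan2(*d), "expected -3.886")
```

```text
[0.59343011 0.03529223 0.0971805 ] [1.90117221 5.70085498 2.52231436] [ 25.22934134  27.13321004 -23.00417736  20.28703428 -45.53511397
 -30.43870141]
[538.52904702 151.31727722  75.        ] [ 0.11120688  0.03647687  0.00679933  0.09928359  0.01425817 -0.12464687
 -0.20657978  0.1626126 ]
[538.59977579 152.23390425  75.76257127] [ 0.088035   -0.04731828 -0.10044444  0.09487058  0.03018011 -0.02936296
 -0.05026083  0.01430082]
theta 2.3749763102683925 expected -3.886
```

```bash
sed -i 's/\.174\*75/.182*75/; s/\.985\*75/.983*75/' rows.py; python3 rows.py -3.908 .08 40
```

```text
-4.308 [[0, 4.0, 1.0, 4.5, 0, 0, 0], [0, 4.0, 0.5, 4.5, 0, 0, 0], [0, 3.0, 0.5, 5.0, 0, 0, 0], [0, 3.0, 0.5, 5.0, 0, 0, 0], [0, 2.5, 0.5, 5.5, 0, 0, 0]]
-4.708 [[0, 2.0, 0.5, 5.5, 0, 0, 0], [0, 2.0, 0.5, 6.0, 0, 0, 0], [0, 1.0, 0.0, 6.0, 0, 0, 0], [0, 1.0, 0.0, 5.5, 0, 0, 0], [0, 0.0, 0.0, 6.0, 0, 0, 0]]
-5.108 [[0, 0.0, 0.0, 6.0, 0, 0, 0], [0, -1.0, 0.0, 6.0, 0, 0, 0], [0, -1.0, 0.0, 6.0, 0, 0, 0], [0, -1.5, -0.5, 6.0, 0, 0, 0], [0, -2.0, -0.5, 5.5, 0, 0, 0]]
-5.508 [[0, -2.5, -0.5, 5.5, 0, 0, 0], [0, -3.0, -0.5, 5.0, 0, 0, 0], [0, -3.5, -0.5, 5.0, 0, 0, 0], [0, -3.5, -0.5, 4.5, 0, 0, 0], [0, -4.0, -1.0, 4.5, 0, 0, 0]]
-5.908 [[0, -4.5, -0.5, 4.0, 0, 0, 0], [0, -4.5, -1.0, 4.0, 0, 0, 0], [0, -5.0, -1.0, 3.0, 0, 0, 0], [0, -5.0, -1.0, 3.0, 0, 0, 0], [0, -5.5, -1.0, 2.5, 0, 0, 0]]
-6.308 [[0, -5.5, -1.0, 2.0, 0, 0, 0], [0, -6.0, -1.0, 1.5, 0, 0, 0], [0, -5.5, -1.0, 1.0, 0, 0, 0], [0, -6.0, -1.0, 0.5, 0, 0, 0], [0, -6.0, -1.5, 0.0, 0, 0, 0]]
-6.708 [[0, -6.0, -1.0, -0.5, 0, 0, 0], [0, -5.5, -1.0, -0.5, 0, 0, 0], [0, -6.0, -1.0, -1.5, 0, 0, 0], [0, -5.5, -1.0, -2.0, 0, 0, 0], [0, -5.5, -1.0, -2.0, 0, 0, 0]]
-7.108 [[0, -5.5, -1.0, -3.0, 0, 0, 0], [0, -5.0, -1.0, -3.0, 0, 0, 0], [0, -4.5, -1.0, -3.5, 0, 0, 0], [0, -4.5, -0.5, -4.0, 0, 0, 0], [0, -4.5, -1.0, -4.0, 0, 0, 0]]
```

Call:
drive_tool(
  rows=[
    [0,4.0,1.5,4.5,0,0,0],
    [0,4.0,0.5,4.5,0,0,0],
    [0,3.0,0.5,5.0,0,0,0],
    [0,3.0,0.5,5.0,0,0,0],
    [0,2.5,0.5,5.5,0,0,0],
  ],
)

```text
time_s: 10.72
tcp_pos: [0.6096, 0.0385, 0.1218]
ee_rot: [[0.164, -0.985, 0.047], [-0.953, -0.17, -0.252], [0.256, -0.003, -0.967]]
wrist_force: [3.8, 4.3, 3.1]
gripper_width: 0.268
gripper_force: 29.9
```

Call:
drive_tool(
  rows=[
    [0,2.0,0.5,5.5,0,0,0],
    [0,2.0,0.5,6.0,0,0,0],
    [0,1.0,0.0,6.0,0,0,0],
    [0,1.0,0.0,5.5,0,0,0],
    [0,0.0,0.0,6.0,0,0,0],
  ],
)

```text
time_s: 11.13
tcp_pos: [0.6155, 0.0397, 0.1511]
ee_rot: [[0.164, -0.985, 0.047], [-0.953, -0.17, -0.251], [0.256, -0.003, -0.967]]
wrist_force: [2.9, 6.0, 4.0]
gripper_width: 0.27
gripper_force: 29.9
```

Call:
drive_tool(
  rows=[
    [0,0.0,0.5,6.0,0,0,0],
    [0,-1.0,0.5,6.0,0,0,0],
    [0,-1.0,0.0,6.0,0,0,0],
    [0,-1.5,-0.5,6.0,0,0,0],
    [0,-2.0,-0.5,5.5,0,0,0],
  ],
)

```text
time_s: 11.55
tcp_pos: [0.6092, 0.0388, 0.1807]
ee_rot: [[0.163, -0.986, 0.045], [-0.953, -0.17, -0.253], [0.257, -0.002, -0.967]]
wrist_force: [2.5, 3.8, 6.5]
gripper_width: 0.265
gripper_force: 29.9
```

Call:
drive_tool(
  rows=[
    [0,-2.5,-0.5,5.5,0,0,0],
    [0,-3.0,-0.5,5.0,0,0,0],
    [0,-3.5,-0.5,5.0,0,0,0],
    [0,-3.5,-0.5,4.5,0,0,0],
    [0,-4.0,-1.0,4.5,0,0,0],
  ],
)

```text
time_s: 11.97
tcp_pos: [0.5921, 0.0356, 0.2054]
ee_rot: [[0.163, -0.986, 0.045], [-0.953, -0.169, -0.253], [0.257, -0.001, -0.966]]
wrist_force: [1.0, 4.9, 7.0]
gripper_width: 0.267
gripper_force: 29.9
```

Call:
drive_tool(
  rows=[
    [0,-4.0,-0.5,4.5,0,0,0],
    [0,-4.5,-1.0,4.0,0,0,0],
    [0,-5.0,-1.0,3.5,0,0,0],
    [0,-5.0,-1.0,3.0,0,0,0],
    [0,-5.5,-1.0,2.5,0,0,0],
  ],
)

```text
time_s: 12.38
tcp_pos: [0.5659, 0.0306, 0.2217]
ee_rot: [[0.163, -0.986, 0.039], [-0.953, -0.167, -0.254], [0.257, 0.004, -0.966]]
wrist_force: [-4.0, 6.0, 7.6]
gripper_width: 0.262
gripper_force: 29.9
```

Call:
drive_tool(
  rows=[
    [0,-5.5,-1.0,2.0,0,0,0],
    [0,-6.0,-1.0,1.5,0,0,0],
    [0,-5.5,-1.0,1.0,0,0,0],
    [0,-6.0,-1.0,0.5,0,0,0],
    [0,-6.0,-1.5,0.0,0,0,0],
  ],
)

```text
time_s: 12.8
tcp_pos: [0.5351, 0.0248, 0.2255]
ee_rot: [[0.162, -0.986, 0.035], [-0.953, -0.166, -0.254], [0.257, 0.008, -0.967]]
wrist_force: [-7.3, 8.3, 7.1]
gripper_width: 0.267
gripper_force: 29.9
```

```bash
cat > th.py <<'E'
from h import *
from scipy.optimize import least_squares
import sys,subprocess
s=sense();p=s["tcp_pos"];F=s["wrist_force"]
Q=np.array([[.4936,.0171,.0947],[.4863,.0158,.1023],[.498,.018,.0912],[.5103,.0202,.0838],[.5388,.0255,.0766],[.5682,.0309,.0813],[.5934,.0353,.0972],[.6096,.0385,.1218],[.6155,.0397,.1511],[.6092,.0388,.1807],[.5921,.0356,.2054],p])
h=np.c_[Q[:,:2]@[.985,.174],Q[:,2]]*1000
r=least_squares(lambda v:np.hypot(*(h[:11]-v[:2]).T)-v[2],[540,150,75]).x
d=h[-1]-r[:2];t=np.arctan2(*d); t-=2*np.pi*(t>-1.2 if 0 else 1); 
if t>-5: t-=2*np.pi
t=t if t>-9 else t+2*np.pi
c=F[:2]@[.985,.174]
ex=np.arctan2(*(h[0]-r[:2]))
print(r,"theta",t,"platform z",165-20*((ex-2*np.pi*(ex>0))-t),"radius now",np.hypot(*d),"Ftan(lowering)",-np.cos(t)*c+np.sin(t)*F[2],"Frad",np.sin(t)*c+np.cos(t)*F[2],"F",F)
E
python3 th.py; python3 st.py
```

```text
[538.46468927 150.93006073  74.63058276] theta -6.377784160613509 platform z 85.88105446035259 radius now 74.90942393349508 Ftan(lowering) 5.019234552191321 Frad 7.648280558202096 F [-7.27288939  8.3020876   7.13997809]
[0.5351 0.0248 0.2255] [-7.2729  8.3021  7.14  ] 29.926465039607137
platform [0.1473 0.1886]
```

Call:
drive_tool(
  rows=[
    [0,-6.0,-0.5,0.0,0,0,0],
    [0,-5.5,-0.5,0,0,0,0],
    [0,-6.0,-1.0,-1.0,0,0,0],
    [0,-5.5,-1.0,-2.0,0,0,0],
    [0,-5.5,-1.0,-2.0,0,0,0],
  ],
)

```text
time_s: 13.32
tcp_pos: [0.5065, 0.0193, 0.218]
ee_rot: [[0.163, -0.986, 0.033], [-0.952, -0.166, -0.256], [0.258, 0.01, -0.966]]
wrist_force: [-0.1, -5.2, -10.4]
gripper_width: 0.27
gripper_force: 29.9
```

```bash
python3 th.py; python3 rows.py -6.78 .03 50
```

```text
[538.46468927 150.93006073  74.63058276] theta -6.778137760683764 platform z 77.8739824589475 radius now 76.23429761766423 Ftan(lowering) 5.851636446063392 Frad -8.690896171542821 F [ -0.11715389  -5.20635299 -10.42738067]
-6.93 [[0, -2.0, -0.5, -1.0, 0, 0, 0], [0, -2.0, 0.0, -1.5, 0, 0, 0], [0, -1.5, -0.5, -1.0, 0, 0, 0], [0, -2.0, -0.5, -1.5, 0, 0, 0], [0, -2.0, 0.0, -1.0, 0, 0, 0]]
-7.08 [[0, -1.5, -0.5, -1.5, 0, 0, 0], [0, -1.5, -0.5, -1.5, 0, 0, 0], [0, -2.0, 0.0, -1.5, 0, 0, 0], [0, -1.5, -0.5, -1.5, 0, 0, 0], [0, -1.5, -0.5, -1.5, 0, 0, 0]]
-7.23 [[0, -1.5, 0.0, -1.5, 0, 0, 0], [0, -1.5, -0.5, -2.0, 0, 0, 0], [0, -1.5, 0.0, -1.5, 0, 0, 0], [0, -1.5, -0.5, -2.0, 0, 0, 0], [0, -1.0, 0.0, -1.5, 0, 0, 0]]
-7.38 [[0, -1.5, -0.5, -2.0, 0, 0, 0], [0, -1.0, 0.0, -2.0, 0, 0, 0], [0, -1.5, 0.0, -2.0, 0, 0, 0], [0, -1.0, -0.5, -1.5, 0, 0, 0], [0, -1.0, 0.0, -2.0, 0, 0, 0]]
-7.53 [[0, -1.0, -0.5, -2.0, 0, 0, 0], [0, -1.0, 0.0, -2.5, 0, 0, 0], [0, -0.5, 0.0, -2.0, 0, 0, 0], [0, -1.0, -0.5, -2.0, 0, 0, 0], [0, -1.0, 0.0, -2.0, 0, 0, 0]]
-7.68 [[0, -0.5, 0.0, -2.0, 0, 0, 0], [0, -0.5, 0.0, -2.5, 0, 0, 0], [0, -0.5, -0.5, -2.0, 0, 0, 0], [0, -0.5, 0.0, -2.0, 0, 0, 0], [0, -0.5, 0.0, -2.5, 0, 0, 0]]
-7.83 [[0, -0.5, 0.0, -2.0, 0, 0, 0], [0, 0.0, 0.0, -2.5, 0, 0, 0], [0, -0.5, 0.0, -2.0, 0, 0, 0], [0, 0.0, 0.0, -2.5, 0, 0, 0], [0, 0.0, 0.0, -2.0, 0, 0, 0]]
-7.98 [[0, 0.0, 0.0, -2.5, 0, 0, 0], [0, 0.0, 0.0, -2.0, 0, 0, 0], [0, 0.0, 0.0, -2.5, 0, 0, 0], [0, 0.5, 0.0, -2.0, 0, 0, 0], [0, 0.0, 0.0, -2.5, 0, 0, 0]]
-8.13 [[0, 0.5, 0.0, -2.0, 0, 0, 0], [0, 0.0, 0.0, -2.5, 0, 0, 0], [0, 0.5, 0.0, -2.0, 0, 0, 0], [0, 0.5, 0.5, -2.0, 0, 0, 0], [0, 0.5, 0.0, -2.5, 0, 0, 0]]
-8.28 [[0, 1.0, 0.0, -2.0, 0, 0, 0], [0, 0.5, 0.0, -2.0, 0, 0, 0], [0, 1.0, 0.5, -2.5, 0, 0, 0], [0, 0.5, 0.0, -2.0, 0, 0, 0], [0, 1.0, 0.0, -2.0, 0, 0, 0]]
```

Call:
drive_tool(
  rows=[
    [0,-1.5,-1.0,-2.0,0,0,0],
    [0,-2.0,-0.5,-1.5,0,0,0],
    [0,-1.5,-0.5,-1.0,0,0,0],
    [0,-2.0,-0.5,-1.5,0,0,0],
    [0,-2.0,0.0,-1.0,0,0,0],
  ],
)

```text
time_s: 13.73
tcp_pos: [0.5002, 0.0183, 0.2134]
ee_rot: [[0.163, -0.986, 0.04], [-0.952, -0.168, -0.254], [0.257, 0.003, -0.966]]
wrist_force: [-2.9, -2.4, -6.2]
gripper_width: 0.263
gripper_force: 29.9
```

Call:
drive_tool(
  rows=[
    [0,-1.5,-0.5,-1.5,0,0,0],
    [0,-1.5,-0.5,-1.5,0,0,0],
    [0,-2.0,0.0,-1.5,0,0,0],
    [0,-1.5,-0.5,-1.5,0,0,0],
    [0,0,0,0,0,0,0],
  ],
)

```text
time_s: 14.15
tcp_pos: [0.4934, 0.0171, 0.2075]
ee_rot: [[0.163, -0.986, 0.04], [-0.953, -0.168, -0.254], [0.257, 0.003, -0.966]]
wrist_force: [-7.8, 3.4, -3.7]
gripper_width: 0.267
gripper_force: 29.9
```

```bash
python3 th.py
```

```text
[538.46468927 150.93006073  74.63058276] theta -7.002561817029555 platform z 73.38550133203168 radius now 75.18539275434037 Ftan(lowering) 7.783378184568877 Frad 1.9304990946788378 F [-7.83602059  3.40032675 -3.6764372 ]
```

```bash
python3 - <<'E'
from h import *
for n in("scene","top","wrist"):
    c=capture(n)
    for r in masks_of("buffer",c)[:2]: print(n,r["p"],r["xy"],r["region"].sum())
c=capture("scene"); print(c["R"].T@-c["t"])
E
python3 rows.py -7.0 .03 10
```

```text
top 0.58 [360.7, 177.1] 4614
[ 1.05678823 -0.36694935  0.92032486]
-7.15 [[0, -1.5, -0.5, -1.5, 0, 0, 0], [0, -1.5, 0.0, -1.5, 0, 0, 0], [0, -2.0, -0.5, -1.5, 0, 0, 0], [0, -1.5, 0.0, -2.0, 0, 0, 0], [0, -1.5, -0.5, -1.5, 0, 0, 0]]
-7.3 [[0, -1.0, 0.0, -1.5, 0, 0, 0], [0, -1.5, -0.5, -2.0, 0, 0, 0], [0, -1.5, 0.0, -2.0, 0, 0, 0], [0, -1.0, -0.5, -1.5, 0, 0, 0], [0, -1.5, 0.0, -2.0, 0, 0, 0]]
```

Call:
drive_tool(
  rows=[
    [0,-1.0,-0.2,-1.0,0,0,0],
    [0,-1.0,-0.2,-1.0,0,0,0],
    [0,0,0,0,0,0,0],
  ],
)

```text
time_s: 14.75
tcp_pos: [0.4914, 0.0167, 0.2056]
ee_rot: [[0.163, -0.986, 0.04], [-0.953, -0.168, -0.254], [0.257, 0.003, -0.966]]
wrist_force: [-7.1, 2.9, -3.0]
gripper_width: 0.269
gripper_force: 29.9
```

Call:
drive_tool(
  rows=[
    [0,-1.8,-0.3,-1.8,0,0,0],
    [0,-1.8,-0.3,-1.8,0,0,0],
    [0,0,0,0,0,0,0],
  ],
)

```text
time_s: 15.0
tcp_pos: [0.4876, 0.016, 0.2017]
ee_rot: [[0.163, -0.986, 0.039], [-0.953, -0.168, -0.254], [0.257, 0.004, -0.966]]
wrist_force: [-7.0, 1.6, -4.0]
gripper_width: 0.27
gripper_force: 29.9
```

```bash
python3 th.py
```

```text
[538.46468927 150.93006073  74.63058276] theta -7.1116435873385795 platform z 71.20386592585118 radius now 75.1354681648202 Ftan(lowering) 7.411348793065409 Frad 2.225884951691266 F [-7.03901396  1.62661417 -3.95662263]
```

Now small feeling steps (about 0.8 mm of platform each).

Call:
drive_tool(
  rows=[
    [0,-1.0,-0.2,-1.2,0,0,0],
    [0,-1.0,-0.2,-1.2,0,0,0],
    [0,0,0,0,0,0,0],
  ],
)

```text
time_s: 15.25
tcp_pos: [0.4857, 0.0156, 0.1994]
ee_rot: [[0.163, -0.986, 0.04], [-0.953, -0.168, -0.254], [0.257, 0.004, -0.966]]
wrist_force: [-7.8, 2.2, -3.4]
gripper_width: 0.266
gripper_force: 29.9
```

Call:
drive_tool(
  rows=[
    [0,-1.0,-0.2,-1.2,0,0,0],
    [0,-0.9,-0.2,-1.2,0,0,0],
    [0,0,0,0,0,0,0],
  ],
)

```text
time_s: 15.5
tcp_pos: [0.4838, 0.0153, 0.1969]
ee_rot: [[0.163, -0.986, 0.039], [-0.953, -0.168, -0.254], [0.257, 0.004, -0.967]]
wrist_force: [-7.4, 1.8, -4.0]
gripper_width: 0.269
gripper_force: 29.9
```

Call:
drive_tool(
  rows=[
    [0,-0.9,-0.2,-1.2,0,0,0],
    [0,-0.9,-0.1,-1.3,0,0,0],
    [0,0,0,0,0,0,0],
  ],
)

```text
time_s: 15.75
tcp_pos: [0.4819, 0.0149, 0.1944]
ee_rot: [[0.163, -0.986, 0.039], [-0.953, -0.167, -0.254], [0.257, 0.004, -0.966]]
wrist_force: [-7.8, 3.1, -4.1]
gripper_width: 0.265
gripper_force: 29.9
```

Call:
drive_tool(
  rows=[
    [0,-0.8,-0.1,-1.4,0,0,0],
    [0,-0.8,-0.1,-1.4,0,0,0],
    [0,0,0,0,0,0,0],
  ],
)

```text
time_s: 16.0
tcp_pos: [0.4801, 0.0146, 0.1914]
ee_rot: [[0.163, -0.986, 0.039], [-0.953, -0.167, -0.254], [0.257, 0.004, -0.966]]
wrist_force: [-8.5, 2.8, -3.2]
gripper_width: 0.261
gripper_force: 29.9
```

Call:
drive_tool(
  rows=[
    [0,-0.7,-0.1,-1.4,0,0,0],
    [0,-0.7,-0.1,-1.4,0,0,0],
    [0,0,0,0,0,0,0],
  ],
)

```text
time_s: 16.25
tcp_pos: [0.4785, 0.0144, 0.1885]
ee_rot: [[0.163, -0.986, 0.038], [-0.953, -0.167, -0.254], [0.257, 0.005, -0.966]]
wrist_force: [-8.3, 3.1, -3.5]
gripper_width: 0.264
gripper_force: 29.9
```

```bash
python3 th.py
```

```text
[538.46468927 150.93006073  74.63058276] theta -7.327249094552062 platform z 66.89175578158154 radius now 74.79825794226444 Ftan(lowering) 6.857306482102077 Frad 4.859547737237257 F [-8.31146598  3.0959232  -3.48487755]
```

Call:
drive_tool(
  rows=[
    [0,-1.0,-0.1,-1.4,0,0,0],
    [0,-1.0,-0.2,-1.5,0,0,0],
    [0,0,0,0,0,0,0],
  ],
)

```text
time_s: 16.5
tcp_pos: [0.4768, 0.014, 0.1857]
ee_rot: [[0.163, -0.986, 0.039], [-0.953, -0.167, -0.254], [0.257, 0.004, -0.966]]
wrist_force: [-7.5, 1.6, -5.0]
gripper_width: 0.27
gripper_force: 29.9
```

Call:
drive_tool(
  rows=[
    [0,-0.8,-0.1,-1.5,0,0,0],
    [0,-0.7,-0.1,-1.5,0,0,0],
    [0,0,0,0,0,0,0],
  ],
)

```text
time_s: 16.75
tcp_pos: [0.4754, 0.0138, 0.1826]
ee_rot: [[0.163, -0.986, 0.039], [-0.953, -0.167, -0.254], [0.257, 0.004, -0.966]]
wrist_force: [-6.2, 1.3, -4.7]
gripper_width: 0.266
gripper_force: 29.9
```

Call:
drive_tool(
  rows=[
    [0,-0.7,-0.1,-1.5,0,0,0],
    [0,-0.7,-0.1,-1.5,0,0,0],
    [0,0,0,0,0,0,0],
  ],
)

```text
time_s: 17.0
tcp_pos: [0.4741, 0.0135, 0.1796]
ee_rot: [[0.163, -0.986, 0.039], [-0.953, -0.167, -0.254], [0.257, 0.004, -0.966]]
wrist_force: [-6.6, 0.9, -5.8]
gripper_width: 0.269
gripper_force: 29.9
```

Call:
drive_tool(
  rows=[
    [0,-0.6,-0.1,-1.6,0,0,0],
    [0,-0.6,-0.1,-1.6,0,0,0],
    [0,0,0,0,0,0,0],
  ],
)

```text
time_s: 17.25
tcp_pos: [0.4738, 0.0137, 0.1778]
ee_rot: [[0.163, -0.986, 0.042], [-0.952, -0.168, -0.254], [0.258, 0.002, -0.966]]
wrist_force: [-8.9, 3.2, 2.0]
gripper_width: 0.268
gripper_force: 29.9
```

```bash
python3 th.py
```

```text
[538.46468927 150.93006073  74.63058276] theta -7.484469973146559 platform z 63.74733820969158 radius now 74.43315455732323 Ftan(lowering) 1.0699130142720745 Frad 8.367441861698055 F [-8.87821363  3.1951666   2.02428813]
```

Call:
drive_tool(
  rows=[
    [0,-0.6,-0.1,-0.3,0,0,0],
    [0,0,0,0,0,0,0],
    [0,0,0,0,0,0,0],
  ],
)

```text
time_s: 17.5
tcp_pos: [0.4737, 0.0136, 0.1778]
ee_rot: [[0.163, -0.986, 0.043], [-0.952, -0.169, -0.254], [0.258, 0.001, -0.966]]
wrist_force: [-5.7, 2.2, 0.1]
gripper_width: 0.265
gripper_force: 29.9
```

```bash
python3 th.py
```

```text
[538.46468927 150.93006073  74.63058276] theta -7.484640640745914 platform z 63.7439248577045 radius now 74.55740507897337 Ftan(lowering) 1.8045006628947258 Frad 4.935910131927827 F [-5.72194111  2.1932546   0.09905324]
```

Call:
drive_tool(
  rows=[
    [40,0,0,0,0,0,0],
    [60,0,0,0,0,0,0],
    [100,0,0,0,0,0,0],
    [100,0,0,0,0,0,0],
    [100,0,0,0,0,0,0],
  ],
)

```text
time_s: 17.92
tcp_pos: [0.4752, 0.0144, 0.178]
ee_rot: [[0.164, -0.985, 0.046], [-0.953, -0.17, -0.252], [0.257, -0.003, -0.967]]
wrist_force: [0.1, 0.5, 0.4]
gripper_width: 0.556
gripper_force: 0.0
```

Call:
drive_tool(
  rows=[
    [100,0,0,0,0,0,0],
    [100,0,5,15,0,0,0],
    [100,0,5,25,0,0,0],
    [100,0,5,30,0,0,0],
    [100,0,5,30,0,0,0],
  ],
)

```text
time_s: 18.33
tcp_pos: [0.474, 0.034, 0.2784]
ee_rot: [[0.164, -0.986, 0.043], [-0.952, -0.169, -0.254], [0.257, 0.001, -0.966]]
wrist_force: [0.8, -0.4, -0.5]
gripper_width: 0.938
gripper_force: 0.0
```

Call:
drive_tool(
  rows=[
    [100,0,10,30,0,0,0],
    [100,0,10,20,0,0,0],
    [100,0,0,0,0,0,0],
    [100,0,0,0,0,0,0],
    [100,0,0,0,0,0,0],
  ],
)

```text
time_s: 18.75
tcp_pos: [0.4736, 0.0537, 0.3265]
ee_rot: [[0.164, -0.986, 0.042], [-0.952, -0.169, -0.253], [0.257, 0.001, -0.966]]
wrist_force: [-0.2, -0.1, -0.1]
gripper_width: 0.998
gripper_force: 0.0
```

```bash
python3 st.py
python3 - <<'E'
from h import *
c=capture("scene"); cv2.imwrite("pics/g.png",c["frame"][:,:,::-1])
E
```

```text
[0.4736 0.0537 0.3265] [-0.2081 -0.1384 -0.069 ] 0.0
platform [0.1249 0.1664]
```

View pics/g.png

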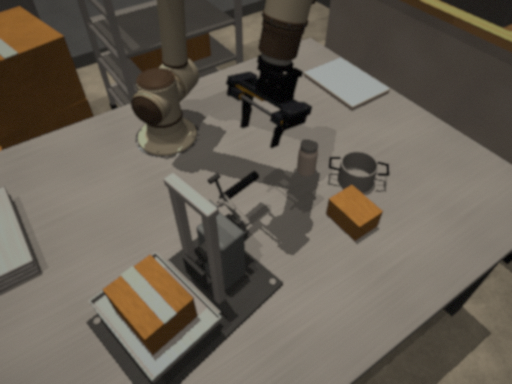

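The picture shows the platform down, around (155,310). The crank handle is free at (240,185), the lever is over at release at (215,180), the bystanders are unmoved, and the gripper is clear of everything.

```bash
python3 -c "
from station import *
print(finish_job())"
```

```text
the job is handed in; nothing more can be done
None
```

The job is handed in: the pawl lever is thrown to release, the crank lowered the platform slowly onto the buffer (felt at about 64 mm), the crank is let go and the arm is clear; the hand-in returned no verdict.

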